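# Wedge an excavated flask in its packing tray and look inside it with an inspection scope

### The arm

A 7-joint arm with a two-finger parallel gripper is mounted at the origin on the work surface. World frame = base frame: x ahead of the robot, y to its left, z up, the work surface at z = 0. Lengths are in m, angles in rad, forces in N, time in s.
With the tool pointing down it reaches from about 0.4 to 0.925 m from the base axis. Payload 5.6 kg.
Tool frame: the origin (TCP) lies midway between the tips of the shut fingers; the grasp point (between the pads) lies r.grip_point_offset behind it (r.grip_point_offset is the distance from the TCP to the grasp point, in m); z points along the fingers, y is the line along which they close (so a half turn about z gives the same grasp; the last joint's range is limited). The gripper opens to 85 mm and grips with 20 to 120 N. Pads are 22 mm wide; open, the fingers measure 114 mm over their backs; the gripper's body (76 mm by 85 mm) begins 54 mm behind the grasp point. The pads swing forward as they close: fully open they stand 13 mm farther back than shut.
Start: joints at [1.233, 0.468, -0.012, 1.603, 0.006, 1.071, -0.056], TCP at [0.189, -0.622, 0.196] pointing down, gripper open.
Joint ranges: [-2.53, 2.53], [-0.31, 2.02], [-1.57, 1.55], [0.28, 2.44], [-1.29, 4.43], [0.15, 1.84], [-2.92, 2.92]. Speed limits (rad/s): [2.57, 2.57, 3.14, 3.14, 3.14, 3.14, 3.14].

### API

Orientations are given as a unit quaternion [w, x, y, z].
In Python, from rig import telemetry, get_image, hand_in, r gives the robot as it stands.
- The arm moves only by the shell command python3 -m jog 'ROWS' [FORCE]. ROWS is JSON, a list of rows, each a list of 5 numbers: the shift along the tool's x, y, z each as a share of 0.6 m, from -1 to 1, then the turn about the tool's z as a share of 90 degrees, from -1 to 1, then the opening, from -1 (shut) to 1 (fully open). A call has 1 to 12 rows; each row is the pose to reach, as a shift and turn from the pose commanded when the call began, along the tool's axes at that moment; what a row does not reach only later rows make up. A row lasts 1/12 s, in which the tool goes at most 41.7 mm and 7.16 degrees, less where a joint would pass 70% of its speed; a pose out of reach is approached as far as the arm can. A call with a number of a shift or a turn outside -1 to 1 is refused whole. A call with a gripper value outside its range is refused whole. The fingers move at their own pace and stop on an object; FORCE is the grip in N (left out, the last holds). Time passes only in rows, so rows that repeat a pose let the fingers close. It gives the time, the measured TCP pose, the force, the opening and the grip force at its end, in the units of the state.
- telemetry.read_state(): the state, without advancing time (a new reading comes with each control period).
- get_image(name): name is "scene" or "top" or "wrist"; returns a dict with "img" (384x512x3 uint8, red, green, blue), "range_z" (384x512 float32, m along the optical axis (not along the pixel's ray), 0 where there is no reading), "fx", "fy", "cx", "cy" (pixels), "distortion" ([k1, k2, p1, p2, k3] as OpenCV has them; the pictures are not rectified), "pose" (4x4, takes a point from camera to world coordinates); the wrist camera has in their place "T_tool_cam" (4x4, takes a point from camera to tool coordinates, whose origin is the TCP and whose axes are the flange's). Camera axes: x right, y up, looking along -z (the intrinsics and any distortion apply to the point x, -y, -z); pixel columns grow to the right and rows downward; lengths in m; the calibration is good to about 2 mm. A picture is of the moment at which its call begins: read the wrist's pose just before it.
- hand_in(): hands the job in; it is judged then, once.
The state is a dict: "time": time; "joint_pos": joint angles; "qvel": joint speeds; "joint_efforts": joint torques, N m; "tcp_pos": TCP position; "tool_rot": TCP orientation; "contact_force": force on the tool from outside, world axes, zero at the start; "ft_torque": the same for the moment, N m; "grip_width": finger opening in m; "finger_force": force on a finger pad.
Only numpy, scipy, OpenCV 4.12 (cv2) and the standard library are available. Lean on these libraries where they do the work, as an engineer would, in place of code of your own. Each camera call takes 0.05 s, during which the arm holds its last target. There are 200 camera calls.

### The job

Stand the two cork blocks on the floor of the packing tray to wedge the clay flask, the short block in the short gap and the long block in the long gap on either side of it, easing them in so that the flask stays standing and is not pressed hard. Then lift the inspection scope out of its stand, lower its stem straight down the middle of the flask's neck until the tip hangs at mid-height in the belly, and finish still holding the scope there, motionless, upright and centred. The flask is fragile: neither the scope nor the gripper may touch it, and the other things on the table stay where they are.

Things in the scene. Friction and masses are not known exactly. Their poses are not given: they have to be found in the camera images.
- tray: Packing tray of brown board, open at the top, fixed to the table. Inside 72 mm (its x) by 211 mm (its y), walls 4 mm thick and 50 mm high over the table, floor 5 mm thick. Origin: centre of its underside; z up. The flask stands in it nearer to the -y end, which leaves a short gap of about 57 mm at the -y end and a long gap of about 87 mm at the +y end.
- flask: Excavated clay flask, 112 mm high, loose, standing upright in the tray: round belly 67 mm across at its widest (40 mm up), narrowing to a straight neck 31 mm across, 70 to 104 mm up, with a lip 36 mm across at the mouth. The bore of the neck is 21 mm across. Hollow, inner floor 6 mm up. Origin: centre of its underside, z up along its axis. 0.22 kg.
- flask_mouth (a point): Centre of the flask's mouth, on its axis, 112 mm above its underside.
- flask_belly (a point): Middle of the flask's belly, on its axis, 40 mm above its underside and 72 mm below the mouth: where the scope's tip is to hang.
- short_block: Cork block standing on the table, 58 mm (its x) by 50 mm (its y) by 90 mm high, lower edges bevelled 5 mm; about 50 g. Origin: centre of its underside. It fits the tray with its x along the tray's x (either way round). Can be gripped across its 58 mm side, with the fingers over the tray's long walls.
- long_block: Cork block standing on the table, 58 mm (its x) by 80 mm (its y) by 90 mm high, lower edges bevelled 5 mm; about 85 g. Origin: centre of its underside. It fits the tray with its x along the tray's x (either way round).
- stand: Upright scope stand, fixed: black disc 84 mm across and 10 mm thick that carries an aluminium tube 28 mm across, bore 18 mm, its rim 125 mm above the table. Origin: centre of its underside.
- scope: Cordless inspection scope, 184 mm long, 0.16 kg: straight steel stem 8 mm across and 110 mm long, below a round black handle 28 mm across and 74 mm long. It starts upright with the stem hanging in the stand's tube and the handle's flat lower end resting on the tube's rim. Origin: the tip of the stem, z up along the stem to the handle.
- scope_grip (a point): Middle of the scope's handle, on its axis, 150 mm above the tip: a good height to grip it.
- scope_shoulder (a point): Centre of the flat lower end of the scope's handle, on its axis, 110 mm above the tip.
- fragment_a: Bystander: ochre plaster fragment, about 87 mm across, 22 mm thick, lying on the table. Origin: centre of its underside.
- fragment_b: Bystander: pinkish plaster fragment, about 70 mm across, 26 mm thick, lying on the table. Origin: centre of its underside.
- sample_jar: Bystander: clear sample jar with white cap, 52 mm across, 62 mm high. Origin: centre of its underside.
- brush: Bystander: soft brush, 150 mm long, 42 mm wide, lying on the table. Origin: centre of its underside.
Not all that is in view belongs to the job. What is shaped like the long_block but blue or orange is not meant.

How it is judged:
On the way, in this order (a step that is already met when the one before it is completed fails the run):
1. both cork blocks stand in their gaps on the tray floor, let go, the flask upright between them (x of short_block in the frame of tray between -0.01 and 0.01 m and y of short_block in the frame of tray between -0.084 and -0.063 m and z of each of short_block, long_block, flask in the frame of tray below 0.01 m and angle between each of short_block, long_block, flask's own z axis and vertical below 0.06 rad and contact force between the fingers and short_block below 0.1 N and x of long_block in the frame of tray between -0.01 and 0.01 m and y of long_block in the frame of tray between 0.048 and 0.069 m and contact force between the fingers and long_block below 0.1 N), for 0.2 s.
2. the scope, held, hangs centred in the flask's neck with its tip at mid-belly (horizontal distance between scope and flask_belly below 0.004 m and horizontal distance between scope_shoulder and flask_mouth below 0.004 m and z of scope in the frame of flask between 0.025 and 0.055 m and contact force between the fingers and scope above 2 N and linear speed of scope below 0.02 m/s), for 0.3 s.
At the end, for the whole second after the job is handed in: Scope held still in the fingers, clear of flask and stand; tip 25 to 55 mm above the flask's underside and within 4 mm of its axis, handle's lower end within 4 mm of it too; short block at the tray's -y end, long block at +y, upright on its floor, let go; flask upright between (all of step 1 and all of step 2 and contact force between scope and flask below 0.05 N and contact force between scope and stand below 0.05 N and angular speed of scope below 0.1 rad/s and linear speed of flask below 0.01 m/s); the arm keeps its last pose, push and grip.
It fails at once if the scope touches the flask (contact force between scope and flask above 0.1 N).
It fails at once if the gripper or arm touches the flask (contact force between any of the fingers, the arm and flask above 0.3 N).
It fails at once if a block bears on the flask with more than 15 N (contact force between any of short_block, long_block and flask above 15 N).
It fails at once if the flask is tipped (angle between flask's own z axis and vertical above 0.25 rad).
It fails at once if a bystander is moved by more than 20 mm (distance of any of fragment_a, fragment_b, sample_jar, brush from where it was at the start of the episode above 0.02 m).
It also fails if it takes over 64 s, if anything falls off the work surface, if the arm or the gripper's body presses on something with over 40 N, if the wrist force passes 120 N, or if a joint passes its speed limit or range.

## Working session

There is one attempt and no reset: what is moved stays moved. The work goes in short steps, Python scripts to look and compute and a shell command to move; the robot and the scene stay as the last step left them, time stands still between calls to the robot, and variables do not carry over. Pictures are saved under pics/ and viewed, at most 10 in all, crops included, and the job is handed in when it is done.

```bash
ls; mkdir -p pics; cat > h.py <<'E'
import numpy as np, cv2
from rig import telemetry, get_image, r
def cloud(d, T=None):
    h,w=d['range_z'].shape
    K=np.array([[d['fx'],0,d['cx']],[0,d['fy'],d['cy']],[0,0,1]])
    u,v=np.meshgrid(np.arange(w),np.arange(h))
    n=cv2.undistortPoints(np.stack([u,v],-1).reshape(-1,1,2).astype(float),K,np.array(d['distortion'],float)).reshape(h,w,2)
    z=d['range_z'].astype(float)
    P=np.stack([n[...,0]*z,-n[...,1]*z,-z],-1)
    T=np.array(d['pose'] if T is None else T)
    W=P@T[:3,:3].T+T[:3,3]; W[z<=0]=np.nan
    return W
def toolT(s):
    from scipy.spatial.transform import Rotation as R
    w,x,y,z=s['tool_rot']; T=np.eye(4); T[:3,:3]=R.from_quat([x,y,z,w]).as_matrix(); T[:3,3]=s['tcp_pos']; return T
def wrist():
    s=telemetry.read_state(); d=get_image('wrist'); return d,cloud(d,toolT(s)@np.array(d['T_tool_cam']))
E
python3 - <<'E'
from h import *
s=telemetry.read_state(); print(s, r.grip_point_offset)
for n in ['top','scene']:
    d=get_image(n); cv2.imwrite(f'pics/{n}.png',d['img'][...,::-1]); np.save(n+'.npy',cloud(d)); np.save(n+'_i.npy',d['img']); print(np.round(d['pose'],3).tolist(),d['fx'])
E
```

```text
pics
{'time': 0.0, 'joint_pos': array([ 1.23301298,  0.46837253, -0.01162097,  1.60363199,  0.00600848,
        1.07139126, -0.0562945 ]), 'qvel': array([ 0.00031592, -0.00034471,  0.0005737 ,  0.00021061, -0.00146704,
        0.00212419, -0.00062387]), 'joint_efforts': array([ 8.47583465e-05, -5.32379043e+01,  2.14929302e-02, -2.51301277e+01,
        1.13410869e-02,  7.79425056e-03,  5.07017762e-05]), 'tcp_pos': array([ 0.18860403, -0.62138586,  0.19483794]), 'tool_rot': array([-8.63544806e-04,  9.89159912e-01,  1.46839662e-01, -1.90359599e-04]), 'contact_force': array([-0.07730969,  0.98243443,  0.37615856]), 'ft_torque': array([ 0.02884679, -0.00741484, -0.00505485]), 'finger_force': 0.0, 'grip_width': 0.08540052498370374} 0.0187
[[0.024, 0.989, -0.146, 0.444], [-0.999, 0.02, -0.034, -0.072], [-0.031, 0.147, 0.989, 1.137], [0.0, 0.0, 0.0, 1.0]] 397.85114807937316
[[-0.793, -0.44, 0.422, 0.952], [0.61, -0.566, 0.555, 0.427], [-0.005, 0.697, 0.717, 0.765], [0.0, 0.0, 0.0, 1.0]] 367.00578203212706
```

View pics/top.png

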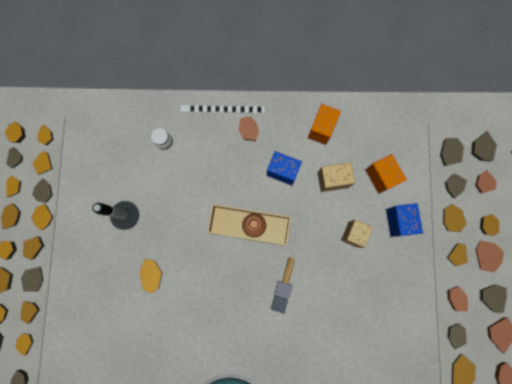

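View pics/scene.png

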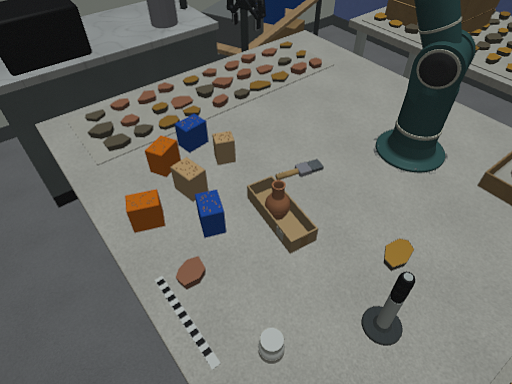

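Top view: candidates for the cork blocks are the tan speckled blocks at (337,176) (larger) and (357,233) (smaller). The decoys are blue at (284,168) and (405,220), and orange at (324,123) and (386,173). The tray is at (249,225) with the flask at (254,224), the stand at (124,215), and the scope top at (100,209). I choose the two tan ones and will check them by size and in one crop.

```bash
python3 - <<'E'
from h import *
W=np.load('top.npy'); I=np.load('top_i.npy')
for n,(u,v) in dict(long=(337,172),short=(359,229),blue=(284,165),flask=(254,224),scope=(99,208),disc=(130,224),base=(232,382),table=(300,340),jar=(160,135),trayL=(212,220),fa=(150,275),fb=(249,128)).items(): print(n,W[v,u].round(3), W[v,u+0].round(3))
hsv=cv2.cvtColor(I,cv2.COLOR_RGB2HSV)
def rect(m,name):
    P=W[m]; xy=P[:,:2].astype(np.float32); c=cv2.minAreaRect(xy*1000); print(name,m.sum(),'z',np.nanmedian(P[:,2]).round(4),'c',np.round(c[0],1),'size',np.round(c[1],1),'ang',round(c[2],1))
    return c
yy,xx=np.mgrid[:384,:512]
def near(u,v,s): return (abs(xx-u)<s)&(abs(yy-v)<s)
for n,u,v in [('long',337,175),('short',357,232)]:
    rect(near(u,v,24)&(W[...,2]>.082)&(W[...,2]<.1),n)
rect((abs(xx-249)<50)&(abs(yy-225)<30)&(W[...,2]>.042)&(W[...,2]<.056)&(hsv[...,0]<40),'tray top')
m=near(254,224,14)&(W[...,2]>.105); rect(m,'flask lip'); print(W[m][:,2].max())
m=near(100,209,14)&(W[...,2]>.19); rect(m,'scope top');print(W[m][:,2].max())
c=np.vstack([cv2.resize(I[y0:y1,x0:x1],None,fx=6,fy=6,interpolation=cv2.INTER_CUBIC) for x0,x1,y0,y1 in [(305,425,145,240)]])
cv2.imwrite('pics/c1.png',c[...,::-1])
E
```

```text
long [ 0.656 -0.273  0.089] [ 0.656 -0.273  0.089]
short [ 0.506 -0.328  0.09 ] [ 0.506 -0.328  0.09 ]
blue [ 0.672 -0.132  0.09 ] [ 0.672 -0.132  0.09 ]
flask [ 0.517 -0.054  0.014] [ 0.517 -0.054  0.014]
scope [0.535 0.313 0.201] [0.535 0.313 0.201]
disc [0.51  0.299 0.01 ] [0.51  0.299 0.01 ]
base [ 0.098 -0.005  0.01 ] [ 0.098 -0.005  0.01 ]
table [ 0.207 -0.185  0.001] [ 0.207 -0.185  0.001]
jar [0.759 0.215 0.059] [0.759 0.215 0.059]
trayL [0.526 0.065 0.017] [0.526 0.065 0.017]
fa [0.37  0.229 0.023] [0.37  0.229 0.023]
fb [ 0.794 -0.034  0.025] [ 0.794 -0.034  0.025]
long 659 z 0.0891 c [ 648.2 -275. ] size [58.7 80.4] ang 9.1
short 444 z 0.0895 c [ 494.7 -328.9] size [50.4 57.9] ang 68.1
tray top 414 z 0.0494 c [513.3 -39.8] size [220.7  81.4] ang 82.0
flask lip 93 z 0.1152 c [512.  -54.3] size [33.1 32.8] ang 45.7
0.12144713228685844
scope top 101 z 0.198 c [535.8 318.9] size [24.5 24.7] ang 89.9
0.2017500012899085
```

View pics/c1.png

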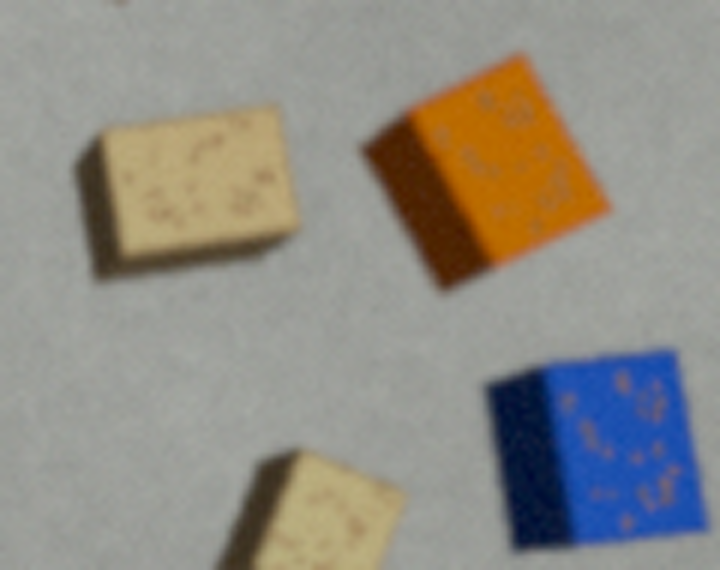

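The crop confirms two tan speckled cork blocks; the measured tops are 58×80 and 58×50 mm at z≈0.09, as described. Tray yaw is about -8° with y axis at 82°, and the flask sits 15 mm toward -y, as expected.

```bash
cat >> h.py <<'E'
def go(x,y,z,yang):
    """shares to reach TCP xyz, closing line at yang deg (mod 180)"""
    s=telemetry.read_state(); T=toolT(s)
    d=T[:3,:3].T@(np.array([x,y,z])-T[:3,3])
    a=np.degrees(np.arctan2(T[1,1],T[0,1])); t=-((yang-a+90)%180-90)
    print('t',round(s['time'],2),'tcp',np.round(s['tcp_pos'],4),'ya',round(a,2),'w',round(s['grip_width'],4),'F',np.round(s['contact_force'],1),'ff',round(s['finger_force'],1),'q7',round(s['joint_pos'][6],2))
    print('SHARES',np.round(d/.6,4),'turn',round(t/90,4),'rows',max(np.linalg.norm(d)/.0417,abs(t)/7.16).round(1), 'tilt',np.round(T[:2,2],4))
E
python3 -c "
from h import *
go(.495,-.329,.23,-21.9)"
```

```text
t 0.1 tcp [ 0.1886 -0.6214  0.1949] ya -73.11 w 0.0858 F [0.7 0.1 0.1] ff 0.0 q7 -0.06
SHARES [ 0.6302 -0.3181 -0.0581] turn -0.569 rows 10.2 tilt [-0.0006  0.0015]
```

```bash
python3 -m jog '[[0.63,-0.318,-0.058,-0.569,1],[0.63,-0.318,-0.058,-0.569,1],[0.63,-0.318,-0.058,-0.569,1],[0.63,-0.318,-0.058,-0.569,1],[0.63,-0.318,-0.058,-0.569,1],[0.63,-0.318,-0.058,-0.569,1],[0.63,-0.318,-0.058,-0.569,1],[0.63,-0.318,-0.058,-0.569,1],[0.63,-0.318,-0.058,-0.569,1],[0.63,-0.318,-0.058,-0.569,1],[0.63,-0.318,-0.058,-0.569,1],[0.63,-0.318,-0.058,-0.569,1]]' 30
cat >> h.py <<'E'
def block(W,xy,r=.07):
    m=(W[...,2]>.082)&(W[...,2]<.097)&(np.hypot(W[...,0]-xy[0],W[...,1]-xy[1])<r)
    P=W[m]; c=cv2.minAreaRect((P[:,:2]*1000).astype(np.float32)); print(m.sum(),np.nanmedian(P[:,2]).round(4),'c',np.round(c[0],1),'size',np.round(c[1],1),'ang',round(c[2],1),'mean',P[:,:2].mean(0).round(4))
E
python3 -c "
from h import *
d,W=wrist(); cv2.imwrite('pics/w1.png',d['img'][...,::-1]); np.save('w1.npy',W)
block(W,(.495,-.329)); go(.495,-.329,.05,-21.9)"
```

```text
time: 1.1
tcp_pos: [0.4981, -0.3253, 0.2306]
tool_rot: [-0.0, 0.826, 0.563, 0.001]
contact_force: [-0.6, 0.1, 0.2]
grip_width: 0.0853
finger_force: 0.0
2382 0.0909 c [ 494.  -330.4] size [50.4 57.8] ang 68.2 mean [ 0.4943 -0.3293]
t 1.15 tcp [ 0.496  -0.328   0.2302] ya -21.69 w 0.0854 F [-0.2 -0.7 -1. ] ff 0.0 q7 0.04
SHARES [-0.0023 -0.0007  0.3004] turn 0.0023 rows 4.3 tilt [-0.0004  0.0005]
```

View pics/w1.png

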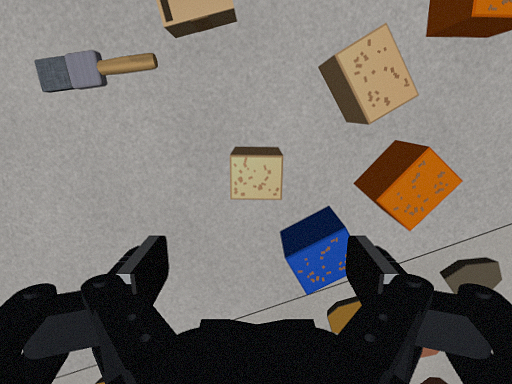

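The wrist view shows the small cork block centred at (256,175), clear of the blue block at (315,250). It agrees with the top view to within 1.5 mm, so I descend.

```bash
python3 -m jog '[[-0.002,-0.0012,0.15,0,1],[-0.002,-0.0012,0.25,0,1],[-0.002,-0.0012,0.3,0,1],[-0.002,-0.0012,0.3,0,1],[-0.002,-0.0012,0.3,0,1],[-0.002,-0.0012,0.3,0,1]]' 30
python3 -c "
from h import *
go(.4944,-.3296,.05,-21.9)"
python3 -m jog '[[0,0,0,0,-1],[0,0,0,0,-1],[0,0,0,0,-1],[0,0,0,0,-1],[0,0,0,0,-1],[0,0,0,0,-1],[0,0,0,0,-1]]' 30
python3 -c "
from h import *
go(.4944,-.3296,.18,-8)"
```

```text
time: 1.65
tcp_pos: [0.4898, -0.3303, 0.0466]
tool_rot: [-0.004, 0.829, 0.559, -0.002]
contact_force: [0.1, -0.1, 0.1]
grip_width: 0.0851
finger_force: 0.0
t 1.65 tcp [ 0.4898 -0.3303  0.0466] ya -22.03 w 0.0851 F [ 0.1 -0.1  0.1] ff 0.0 q7 -0.04
SHARES [ 0.004   0.0065 -0.0057] turn -0.0015 rows 0.1 tilt [-0.0077  0.004 ]
time: 2.23
tcp_pos: [0.4924, -0.3315, 0.0606]
tool_rot: [0.0, 0.829, 0.559, -0.003]
contact_force: [-19.6, 9.4, 70.0]
grip_width: 0.0009
finger_force: 31.8
t 2.23 tcp [ 0.4924 -0.3315  0.0606] ya -21.96 w 0.0009 F [-19.6   9.4  70. ] ff 31.8 q7 -0.04
SHARES [ 0.0032  0.0013 -0.1991] turn -0.1552 rows 2.9 tilt [-0.0045 -0.0037]
```

```bash
python3 -c "
from h import *
d,W=wrist(); np.save('w2.npy',W); s=get_image('scene')['img'][80:260,90:330]; t=get_image('top'); Wt=cloud(t); np.save('t2.npy',Wt)
c=cv2.resize(s,(480,360)); i=np.vstack([np.hstack([cv2.resize(d['img'],(320,240)),np.zeros((240,480,3),np.uint8)]),np.hstack([np.zeros((360,320,3),np.uint8),c])])
i[240:480,0:320]=cv2.resize(t['img'][120:300,250:490],(320,240)); cv2.imwrite('pics/m2.png',i[...,::-1])
print(telemetry.read_state()['contact_force'],telemetry.read_state()['time'])"
```

```text
[-15.23356496   6.84514101  61.72711205] 2.3833
```

View pics/m2.png

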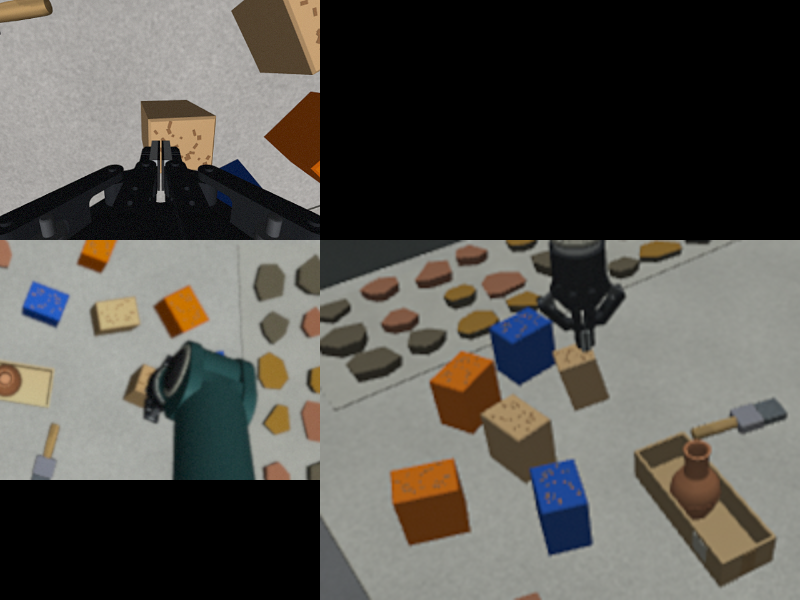

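The picture shows the fingers shut over or behind the cork block's top edge, so the grasp was missed. I'll get the block's pose from depth.

```bash
python3 - <<'E'
from h import *
W=np.load('w2.npy'); 
s=telemetry.read_state(); T=toolT(s)
for v,u in [(185,245),(190,300),(200,330),(240,330),(255,330),(170,240),(240,257),(228,257),(250,262),(300,256),(232,280),(232,240),(100,100)]:
    p=W[v,u]; print((u,v),p.round(4),'tool',(T[:3,:3].T@(p-T[:3,3])).round(4))
W=np.load('w2.npy');xy=(.494,-.33)
m=(W[...,2]>.05)&(np.hypot(W[...,0]-xy[0],W[...,1]-xy[1])<.08)
for z in np.arange(.05,.15,.005):
    q=m&(abs(W[...,2]-z)<.0025); 
    if q.sum(): print(round(z,3),q.sum(),W[q].mean(0).round(3))
E
```

```text
(245, 185) [ 0.4956 -0.3046  0.0861] tool [ 0.026  -0.0128 -0.0239]
(300, 190) [ 0.5215 -0.3159  0.0931] tool [ 0.0251  0.0155 -0.0307]
(330, 200) [ 0.5344 -0.3281  0.0892] tool [ 0.0187  0.0321 -0.0266]
(330, 240) [ 0.5273 -0.3499  0.0894] tool [-0.0041  0.0336 -0.0266]
(330, 255) [ 0.5245 -0.3591  0.0883] tool [-0.0137  0.0344 -0.0255]
(240, 170) [ 0.4911 -0.3026  0.0464] tool [ 0.0265 -0.0181  0.0157]
(257, 240) [ 0.4915 -0.3319  0.0966] tool [-0.0009 -0.0063 -0.0342]
(257, 228) [ 0.494  -0.3257  0.0966] tool [ 0.0058 -0.0063 -0.0344]
(262, 250) [ 0.4974 -0.3229  0.1292] tool [ 0.0095 -0.0038 -0.0669]
(256, 300) [ 0.4517 -0.4277  0.0015] tool [-0.1041 -0.0085  0.0614]
(280, 232) [ 0.504  -0.3329  0.0947] tool [ 0.0028  0.0057 -0.0323]
(240, 232) [ 0.4851 -0.3244  0.0968] tool [ 0.0037 -0.015  -0.0346]
(100, 100) [ 4.056e-01 -2.183e-01  3.000e-04] tool [ 0.0729 -0.1294  0.0604]
0.05 75 [ 0.506 -0.313  0.051]
0.055 192 [ 0.503 -0.313  0.055]
0.06 234 [ 0.506 -0.313  0.06 ]
0.065 224 [ 0.508 -0.313  0.065]
0.07 230 [ 0.509 -0.313  0.07 ]
0.075 269 [ 0.509 -0.314  0.075]
0.08 266 [ 0.511 -0.314  0.08 ]
0.085 437 [ 0.519 -0.322  0.085]
0.09 3473 [ 0.523 -0.338  0.09 ]
0.095 2700 [ 0.505 -0.323  0.095]
0.1 398 [ 0.493 -0.315  0.098]
0.105 173 [ 0.495 -0.324  0.105]
0.11 238 [ 0.494 -0.324  0.11 ]
0.115 277 [ 0.494 -0.324  0.115]
0.12 265 [ 0.494 -0.324  0.12 ]
0.125 277 [ 0.495 -0.324  0.125]
0.13 164 [ 0.495 -0.322  0.13 ]
0.135 601 [ 0.493 -0.329  0.135]
0.14 591 [ 0.495 -0.324  0.141]
0.145 1525 [ 0.494 -0.325  0.145]
```

```bash
python3 - <<'E'
from h import *
s=telemetry.read_state(); print({k:np.round(v,3) for k,v in s.items()})
T=toolT(s); W=np.load('w2.npy'); L=(W-T[:3,3])@T[:3,:3]
# fingers: narrow region in tool frame
for v in range(205,262,4): print(v,[tuple((L[v,u]*1000).round(0).astype(int)) for u in range(244,275,6)])
W=np.load('w1.npy'); 
# w1 pose approx
T1=T.copy(); T1[:3,3]=[.4975,-.3258,.2305]; L=(W-T1[:3,3])@T[:3,:3]
for v in (236,242,250,260,270): print(v,[tuple((L[v,u]*1000).round(0).astype(int)) for u in (140,150,160,355,362,368)])
E
```

```text
{'time': np.float64(2.383), 'joint_pos': array([ 0.755,  0.565, -0.293,  1.822,  0.229,  0.776, -0.039]), 'qvel': array([-0.002, -0.   , -0.001, -0.012,  0.002, -0.021,  0.   ]), 'joint_efforts': array([-1.471e+00, -1.918e+01, -1.410e+00, -9.831e+00,  2.460e-01,
       -5.021e+00, -8.000e-03]), 'tcp_pos': array([ 0.498, -0.334,  0.062]), 'tool_rot': array([0.006, 0.829, 0.56 , 0.001]), 'contact_force': array([-15.234,   6.845,  61.727]), 'ft_torque': array([1.494, 3.414, 0.014]), 'finger_force': np.float64(27.791), 'grip_width': np.float64(0.0)}
205 [(np.int64(18), np.int64(-13), np.int64(-35)), (np.int64(18), np.int64(-10), np.int64(-34)), (np.int64(18), np.int64(-7), np.int64(-35)), (np.int64(18), np.int64(-4), np.int64(-34)), (np.int64(18), np.int64(-1), np.int64(-33)), (np.int64(18), np.int64(2), np.int64(-33))]
209 [(np.int64(16), np.int64(-13), np.int64(-36)), (np.int64(16), np.int64(-10), np.int64(-34)), (np.int64(16), np.int64(-7), np.int64(-34)), (np.int64(16), np.int64(-4), np.int64(-34)), (np.int64(16), np.int64(-1), np.int64(-34)), (np.int64(16), np.int64(2), np.int64(-33
[... 4224 characters left out ...]
2), np.int64(-60)), (np.int64(6), np.int64(43), np.int64(-61)), (np.int64(10), np.int64(43), np.int64(-69)), (np.int64(10), np.int64(45), np.int64(-69))]
260 [(np.int64(10), np.int64(-44), np.int64(-79)), (np.int64(7), np.int64(-42), np.int64(-73)), (np.int64(0), np.int64(-43), np.int64(-61)), (np.int64(2), np.int64(43), np.int64(-62)), (np.int64(6), np.int64(43), np.int64(-69)), (np.int64(9), np.int64(43), np.int64(-75))]
270 [(np.int64(8), np.int64(-42), np.int64(-83)), (np.int64(2), np.int64(-43), np.int64(-73)), (np.int64(-3), np.int64(-42), np.int64(-63)), (np.int64(-2), np.int64(43), np.int64(-63)), (np.int64(2), np.int64(43), np.int64(-71)), (np.int64(5), np.int64(43), np.int64(-77))]
```

Depth and contact agree: the physical fingertips sit about 42 mm behind the reported TCP. The open tips read z=-55 mm in the tool frame, against the stated -13, so the fingers closed on top of the block. I'll retreat, re-measure and use that offset.

```bash
python3 -m jog '[[0,0,-0.03,0,-1],[0,0,-0.1,0,-1],[0,0,-0.2,0,1],[0,0,-0.25,0,1],[0,0,-0.25,0,1],[0,0,-0.25,0,1],[0,0,-0.25,0,1],[0,0,-0.25,0,1],[0,0,-0.25,0,1],[0,0,-0.25,0,1],[0,0,-0.25,0,1]]' 30
python3 -c "
from h import *
d,W=wrist(); cv2.imwrite('pics/w3.png',d['img'][...,::-1]); np.save('w3.npy',W)
block(W,(.515,-.336)); go(.5,-.33,.01,-21.9)"
```

```text
time: 3.3
tcp_pos: [0.4935, -0.3301, 0.1993]
tool_rot: [-0.001, 0.829, 0.56, -0.0]
contact_force: [0.3, 0.2, 0.1]
grip_width: 0.0851
finger_force: 0.0
2936 0.0909 c [ 494.  -330.3] size [50.5 58.1] ang 68.0 mean [ 0.4946 -0.3289]
t 3.35 tcp [ 0.4936 -0.3302  0.1995] ya -21.9 w 0.0853 F [-0.1 -1.1 -0.4] ff 0.0 q7 0.03
SHARES [0.0041 0.0102 0.3159] turn 0.0 rows 4.5 tilt [-0.0014  0.0011]
```

```bash
python3 -m jog '[[0.001,0,0.15,0,1],[0.001,0,0.24,0,1],[0.001,0,0.29,0,1],[0.001,0,0.315,0,1],[0.001,0,0.318,0,1],[0.001,0,0.318,0,1],[0.001,0,0.318,0,1]]' 30
python3 -c "
from h import *
go(.4942,-.3298,.0085,-22)"
python3 -m jog '[[0,0,0,0,-1],[0,0,0,0,-1],[0,0,0,0,-1],[0,0,0,0,-1],[0,0,0,0,-1],[0,0,0,0,-1]]' 30
python3 -c "
from h import *
go(.4942,-.3298,.12,-8)"
```

```text
time: 3.93
tcp_pos: [0.4935, -0.3291, 0.0086]
tool_rot: [-0.002, 0.828, 0.56, -0.0]
contact_force: [0.5, -0.7, 0.5]
grip_width: 0.0856
finger_force: 0.0
t 3.93 tcp [ 0.4935 -0.3291  0.0086] ya -21.89 w 0.0856 F [ 0.5 -0.7  0.5] ff 0.0 q7 -0.06
SHARES [-0.0006  0.0015  0.0001] turn 0.0013 rows 0.0 tilt [-0.0025  0.002 ]
time: 4.43
tcp_pos: [0.4959, -0.331, 0.0123]
tool_rot: [0.002, 0.829, 0.56, 0.001]
contact_force: [0.8, 0.1, 7.3]
grip_width: 0.0577
finger_force: 33.0
t 4.43 tcp [ 0.4959 -0.331   0.0123] ya -21.91 w 0.0577 F [0.8 0.1 7.3] ff 33.0 q7 -0.06
SHARES [ 0.0005 -0.0026 -0.1795] turn -0.1545 rows 2.6 tilt [ 0.0036 -0.0026]
```

```bash
python3 -c "
from h import *
go(.485,-.21,.15,-8)"
python3 -m jog '[[0,0,-0.06,0,-1],[0,0,-0.13,0,-1],[0,0,-0.2,0,-1],[0,0,-0.23,0,-1],[0,0,-0.23,0,-1]]' 30
python3 -c "
from h import *
go(.485,-.21,.15,-8)"
```

```text
t 4.43 tcp [ 0.4959 -0.331   0.0123] ya -21.91 w 0.0577 F [0.8 0.1 7.3] ff 33.0 q7 -0.06
SHARES [ 0.18   -0.0911 -0.2301] turn -0.1545 rows 4.4 tilt [ 0.0036 -0.0026]
time: 4.85
tcp_pos: [0.4976, -0.3318, 0.1546]
tool_rot: [0.005, 0.829, 0.56, 0.002]
contact_force: [0.9, -1.6, -0.2]
grip_width: 0.0575
finger_force: 32.7
t 4.85 tcp [ 0.4976 -0.3318  0.1546] ya -21.91 w 0.0575 F [ 0.9 -1.6 -0.2] ff 32.7 q7 0.0
SHARES [ 0.1806 -0.0953  0.006 ] turn -0.1545 rows 2.9 tilt [ 0.0095 -0.0067]
```

```bash
python3 -m jog '[[0.06,-0.03,0.0,-0.1545,-1],[0.12,-0.062,0.0,-0.1545,-1],[0.16,-0.083,0.0,-0.1545,-1],[0.18,-0.094,0.0,-0.1545,-1],[0.18,-0.094,0.0,-0.1545,-1],[0.18,-0.094,0.0,-0.1545,-1],[0.18,-0.094,0.0,-0.1545,-1],[0.18,-0.094,0.0,-0.1545,-1]]' 30
python3 -c "
from h import *
d,W=wrist(); cv2.imwrite('pics/w4.png',d['img'][...,::-1]); np.save('w4.npy',W)
m=(W[...,2]>.044)&(W[...,2]<.056)&(abs(W[...,0]-.513)<.09)&(W[...,1]>-.158)&(W[...,1]<.09)
P=W[m]; print(m.sum(), cv2.minAreaRect((P[:,:2]*1000).astype(np.float32)))
m=(W[...,2]>.108)&(W[...,2]<.125)&(np.hypot(W[...,0]-.512,W[...,1]+.054)<.03); P=W[m]; print(m.sum(), cv2.minEnclosingCircle((P[:,:2]*1000).astype(np.float32)),np.median(P[:,2]))
go(.5026,-.116,.12,-8)
"
```

```text
time: 5.52
tcp_pos: [0.4821, -0.2105, 0.1476]
tool_rot: [0.0, 0.756, 0.655, -0.0]
contact_force: [0.2, -0.2, -0.3]
grip_width: 0.0576
finger_force: 32.7
2151 ((504.4946594238281, -103.41256713867188), (92.98600769042969, 80.85124969482422), 81.8779067993164)
0 ((0.0, 0.0), 0.0) nan
t 5.57 tcp [ 0.4821 -0.2103  0.1476] ya -8.15 w 0.0576 F [-0.3 -0.3  0.1] ff 32.7 q7 0.03
SHARES [0.1604 0.0116 0.0459] turn -0.0016 rows 2.4 tilt [-0.0002 -0.0004]
  return _methods._mean(a, axis=axis, dtype=dtype,
  ret = ret.dtype.type(ret / rcount)
```

View pics/w4.png

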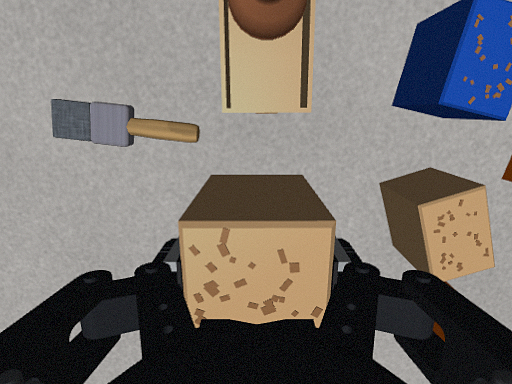

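Wrist view: the held short block fills (180-335, 220-325) upright in the fingers. The tray's -y end is at (225-310, 110), matching the top-view fit within 1 mm, and the brush is clear at left.

```bash
python3 - <<'E'
from h import *
s=telemetry.read_state();T=toolT(s);W=np.load('w4.npy');L=(W-T[:3,3])@T[:3,:3]*1000
for v in (180,190,200,210,215): print(v,[tuple(L[v,u].round(1)) for u in (215,256,295)])
for v in (224,235,250,270,290): 
    print(v,[tuple(L[v,u].round(1)) for u in (183,186,256,328,332)])
E
```

```text
180 [(np.float64(25.1), np.float64(-25.6), np.float64(-9.4)), (np.float64(25.1), np.float64(-1.7), np.float64(-9.5)), (np.float64(24.9), np.float64(21.2), np.float64(-8.6))]
190 [(np.float64(24.8), np.float64(-22.6), np.float64(-31.4)), (np.float64(25.1), np.float64(-1.6), np.float64(-32.2)), (np.float64(25.0), np.float64(18.3), np.float64(-32.1))]
200 [(np.float64(25.4), np.float64(-19.9), np.float64(-51.2)), (np.float64(25.0), np.float64(-1.6), np.float64(-49.8)), (np.float64(25.4), np.float64(15.9), np.float64(-51.1))]
210 [(np.float64(25.2), np.float64(-18.1), np.float64(-64.7)), (np.float64(25.3), np.float64(-1.5), np.float64(-65.0)), (np.float64(25.3), np.float64(14.3), np.float64(-64.8))]
215 [(np.float64(25.3), np.float64(-17.3), np.float64(-70.8)), (np.float64(25.1), np.float64(-1.5), np.float64(-70.3)), (np.float64(24.8), np.float64(13.7), np.float64(-69.6))]
224 [(np.float64(24.2), np.float64(-28.0), np.float64(-77.6)), (np.float64(24.2), np.float64(-27.0), np.float64(-77.5)), (np.float64(24.2), np.float64(-1.5), np.float64(-77.4)), (np.float64(24.0), np.float64(24.9), np.
[... 532 characters left out ...]
8.2)), (np.float64(14.5), np.float64(25.0), np.float64(-78.9)), (np.float64(13.7), np.float64(27.0), np.float64(-77.3))]
270 [(np.float64(5.3), np.float64(-29.4), np.float64(-77.3)), (np.float64(6.2), np.float64(-27.8), np.float64(-78.8)), (np.float64(5.8), np.float64(-1.5), np.float64(-78.1)), (np.float64(6.0), np.float64(25.7), np.float64(-78.4)), (np.float64(5.2), np.float64(27.6), np.float64(-77.0))]
290 [(np.float64(-2.9), np.float64(-29.7), np.float64(-78.1)), (np.float64(-3.0), np.float64(-28.6), np.float64(-77.9)), (np.float64(-2.3), np.float64(-1.5), np.float64(-78.8)), (np.float64(-2.4), np.float64(26.2), np.float64(-78.7)), (np.float64(15.1), np.float64(20.1), np.float64(-105.4))]
```

```bash
python3 -m jog '[[0.06,0.004,0.0,0,-1],[0.12,0.008,0.02,0,-1],[0.15,0.0116,0.06,0,-1],[0.1594,0.0116,0.09,0,-1],[0.1594,0.0116,0.09,0,-1],[0.1594,0.0116,0.09,0,-1],[0.1594,0.0116,0.09,0,-1],[0.1594,0.0116,0.09,0,-1]]' 30
python3 -c "
from h import *
go(.5026,-.1166,.018,-8.1)"
```

```text
time: 6.23
tcp_pos: [0.5031, -0.1166, 0.0948]
tool_rot: [0.001, 0.756, 0.655, 0.0]
contact_force: [-0.3, -0.1, -0.7]
grip_width: 0.0576
finger_force: 32.7
t 6.23 tcp [ 0.5031 -0.1166  0.0948] ya -8.14 w 0.0576 F [-0.3 -0.1 -0.7] ff 32.7 q7 -0.21
SHARES [-0.     -0.0011  0.1281] turn -0.0005 rows 1.8 tilt [ 0.0018 -0.001 ]
```

```bash
python3 -m jog '[[0,-0.001,0.03,0,-1],[0,-0.001,0.055,0,-1],[0,-0.001,0.075,0,-1],[0,-0.001,0.09,0,-1],[0,-0.001,0.1,0,-1],[0,-0.001,0.108,0,-1],[0,-0.001,0.114,0,-1],[0,-0.001,0.114,0,-1],[0,-0.001,0.114,0,-1]]' 30
python3 -c "
from h import *
go(.5026,-.1166,.018,-8.1)"
```

```text
time: 6.98
tcp_pos: [0.502, -0.1148, 0.0255]
tool_rot: [0.0, 0.755, 0.656, 0.0]
contact_force: [0.4, -0.3, -0.5]
grip_width: 0.0578
finger_force: 32.7
t 6.98 tcp [ 0.502  -0.1148  0.0255] ya -7.99 w 0.0578 F [ 0.4 -0.3 -0.5] ff 32.7 q7 -0.27
SHARES [-0.0029  0.0014  0.0126] turn 0.0012 rows 0.2 tilt [ 0.0003 -0.0001]
```

```bash
python3 -m jog '[[-0.003,0.001,0.003,0,-1],[-0.003,0.001,0.006,0,-1],[-0.003,0.001,0.009,0,-1],[-0.003,0.001,0.011,0,-1],[-0.003,0.001,0.012,0,-1],[-0.003,0.001,0.012,0,-1]]' 30
python3 -m jog '[[0,0,0,0,-0.6],[0,0,0,0,-0.2],[0,0,0,0,0.2],[0,0,0,0,0.6],[0,0,0,0,1],[0,0,0,0,1],[0,0,0,0,1]]' 30
python3 -c "
from h import *
go(.5026,-.1166,.2,-8.1)"
```

```text
time: 7.48
tcp_pos: [0.502, -0.1167, 0.018]
tool_rot: [-0.0, 0.755, 0.656, -0.0]
contact_force: [0.4, 0.4, -0.6]
grip_width: 0.0575
finger_force: 32.7
time: 8.07
tcp_pos: [0.5022, -0.1167, 0.0182]
tool_rot: [0.0, 0.755, 0.656, 0.0]
contact_force: [0.3, 0.2, 0.2]
grip_width: 0.0857
finger_force: 0.0
t 8.07 tcp [ 0.5022 -0.1167  0.0182] ya -7.99 w 0.0857 F [0.3 0.2 0.2] ff 0.0 q7 -0.27
SHARES [ 2.00e-04  7.00e-04 -3.03e-01] turn 0.0012 rows 4.4 tilt [ 0.0001 -0.0001]
```

```bash
python3 -m jog '[[0,0,-0.05,0,1],[0,0,-0.12,0,1],[0,0,-0.19,0,1],[0,0,-0.26,0,1],[0,0,-0.3,0,1],[0,0,-0.3,0,1],[0,0,-0.3,0,1]]' 30
python3 -c "
from h import *
d,W=wrist(); np.save('w5.npy',W)
block(W,(.5026,-.1166),.048)
m=(W[...,2]>.108)&(W[...,2]<.125)&(np.hypot(W[...,0]-.512,W[...,1]+.054)<.03); P=W[m]; print(m.sum(), cv2.minEnclosingCircle((P[:,:2]*1000).astype(np.float32)),np.median(P[:,2]))
m=(W[...,2]>.044)&(W[...,2]<.056)&(abs(W[...,0]-.513)<.09)&(W[...,1]>-.17)&(W[...,1]<.09)
P=W[m]; print(m.sum(), cv2.minAreaRect((P[:,:2]*1000).astype(np.float32)))
go(.6482,-.275,.2,9.1)"
```

```text
time: 8.65
tcp_pos: [0.5029, -0.1171, 0.1997]
tool_rot: [0.002, 0.755, 0.656, 0.001]
contact_force: [-0.4, -0.2, -0.5]
grip_width: 0.0856
finger_force: 0.0
2902 0.0958 c [ 500.1 -116.5] size [50.9 58.1] ang 82.1 mean [ 0.5005 -0.1149]
858 ((511.7149963378906, -54.24989700317383), 17.44252586364746) 0.1171527818121666
1998 ((511.72723388671875, -47.80475616455078), (204.02667236328125, 80.60763549804688), 82.02196502685547)
t 8.7 tcp [ 0.5017 -0.1169  0.1981] ya -8.01 w 0.0851 F [ 0.9 -0.2 -0.5] ff 0.0 q7 -0.12
SHARES [-0.2269  0.2784 -0.0031] turn -0.1902 rows 5.2 tilt [ 0.     -0.0006]
```

```bash
python3 -m jog '[[-0.05,0.06,-0.003,-0.05,1],[-0.1,0.12,-0.003,-0.1,1],[-0.15,0.18,-0.003,-0.19,1],[-0.2,0.24,-0.003,-0.19,1],[-0.227,0.278,-0.003,-0.19,1],[-0.227,0.278,-0.003,-0.19,1],[-0.227,0.278,-0.003,-0.19,1],[-0.227,0.278,-0.003,-0.19,1],[-0.227,0.278,-0.003,-0.19,1],[-0.227,0.278,-0.003,-0.19,1]]' 30
python3 -c "
from h import *
d,W=wrist(); block(W,(.648,-.275),.06)
go(.648,-.2755,.0085,9.1)"
```

```text
time: 9.53
tcp_pos: [0.6477, -0.273, 0.1997]
tool_rot: [-0.001, 0.648, 0.762, -0.0]
contact_force: [-0.6, -0.7, 0.5]
grip_width: 0.0852
finger_force: 0.0
4574 0.0909 c [ 648.  -276.1] size [58.1 80.2] ang 9.6 mean [ 0.6477 -0.2741]
t 9.58 tcp [ 0.6479 -0.2734  0.2002] ya 9.2 w 0.0851 F [0.8 0.4 0.4] ff 0.0 q7 0.32
SHARES [-3.500e-03 -2.000e-04  3.195e-01] turn 0.0011 rows 4.6 tilt [-0.0004  0.    ]
```

```bash
python3 -m jog '[[-0.0035,0,0.1,0,1],[-0.0035,0,0.18,-0.002,1],[-0.0035,0,0.25,-0.002,1],[-0.0035,0,0.29,-0.002,1],[-0.0035,0,0.315,-0.002,1],[-0.0035,0,0.319,-0.002,1],[-0.0035,0,0.319,-0.002,1],[-0.0035,0,0.319,-0.002,1]]' 30
python3 -m jog '[[0,0,0,0,-1],[0,0,0,0,-1],[0,0,0,0,-1],[0,0,0,0,-1],[0,0,0,0,-1],[0,0,0,0,-1]]' 30
python3 -m jog '[[0,0,-0.05,0,-1],[0,0,-0.12,0,-1],[0,0,-0.2,0,-1],[0,0,-0.28,0,-1],[0,0,-0.32,0,-1],[0,0,-0.32,0,-1],[0,0,-0.32,0,-1]]' 30
python3 -c "
from h import *
go(.60,.06,.2,-8.1)"
```

```text
time: 10.25
tcp_pos: [0.6503, -0.2768, 0.011]
tool_rot: [0.002, 0.647, 0.762, 0.001]
contact_force: [0.2, 0.1, 1.3]
grip_width: 0.0854
finger_force: 0.0
time: 10.75
tcp_pos: [0.6503, -0.2774, 0.0112]
tool_rot: [0.002, 0.648, 0.762, 0.001]
contact_force: [-0.2, -0.2, 7.1]
grip_width: 0.0575
finger_force: 32.7
time: 11.33
tcp_pos: [0.6503, -0.2773, 0.2045]
tool_rot: [0.003, 0.648, 0.762, 0.001]
contact_force: [-0.1, 0.1, -1.8]
grip_width: 0.0571
finger_force: 32.8
t 11.33 tcp [ 0.6503 -0.2773  0.2045] ya 9.27 w 0.0571 F [-0.1  0.1 -1.8] ff 32.8 q7 0.32
SHARES [0.5684 0.0079 0.0055] turn 0.193 rows 8.2 tilt [ 0.0059 -0.0028]
```

```bash
python3 -m jog '[[0.06,0,0.0,0.03,-1],[0.13,0.001,0.0,0.06,-1],[0.2,0.002,0.0,0.09,-1],[0.27,0.003,0.0,0.12,-1],[0.34,0.005,0,0.15,-1],[0.41,0.006,0,0.193,-1],[0.48,0.008,0,0.193,-1],[0.54,0.008,0,0.193,-1],[0.568,0.008,0.0,0.193,-1],[0.568,0.008,0,0.193,-1],[0.568,0.008,0,0.193,-1]]' 30
cat > t.py <<'E'
from h import *
d,W=wrist(); s=telemetry.read_state();T=toolT(s);L=(W-T[:3,3])@T[:3,:3]*1000
q=(abs(L[...,1])<20)&(L[...,2]>-65)&(L[...,2]<0)&(L[...,0]<60)&(L[...,0]>20); print('front x',np.median(L[q][:,0]), q.sum())
q=(abs(L[...,1])<20)&(L[...,2]>-85)&(L[...,2]<-72)&(L[...,0]<60)&(L[...,0]>10); print('top z',np.median(L[q][:,2]))
E
python3 t.py; python3 -c "
from h import *
go(.522,.0216,.1,-8.1)"
```

```text
time: 12.25
tcp_pos: [0.5973, 0.0612, 0.1993]
tool_rot: [-0.001, 0.754, 0.657, -0.001]
contact_force: [0.2, -0.4, -1.0]
grip_width: 0.0576
finger_force: 32.9
front x 42.85583190945867 1809
top z -79.71314103849672
t 12.3 tcp [0.5978 0.0593 0.1993] ya -8.1 w 0.0579 F [ 0.1 -1.  -0.8] ff 32.9 q7 -0.49
SHARES [-0.0797 -0.1159  0.1659] turn 0.0 rows 3.1 tilt [-0.0021 -0.0012]
```

```bash
python3 -m jog '[[-0.03,-0.04,0,0,-1],[-0.06,-0.08,0,0,-1],[-0.083,-0.116,0,0,-1],[-0.083,-0.116,0,0,-1],[-0.083,-0.116,0.05,0,-1],[-0.083,-0.116,0.1,0,-1],[-0.083,-0.116,0.15,0,-1],[-0.083,-0.116,0.165,0,-1],[-0.083,-0.116,0.165,0,-1],[-0.083,-0.116,0.165,0,-1],[-0.083,-0.116,0.165,0,-1]]' 30
python3 t.py; python3 -c "
from h import *
go(.5217,.0196,.0175,-8.1)"
```

```text
time: 13.22
tcp_pos: [0.524, 0.0206, 0.103]
tool_rot: [0.001, 0.755, 0.655, 0.001]
contact_force: [0.3, -0.2, -0.7]
grip_width: 0.058
finger_force: 32.9
front x 41.00289593787136 1825
top z -79.58084371450883
t 13.27 tcp [0.5241 0.0206 0.1032] ya -8.12 w 0.0578 F [ 1.1 -0.1 -1.7] ff 32.9 q7 -0.48
SHARES [-0.0023 -0.0042  0.1429] turn -0.0002 rows 2.1 tilt [ 0.0031 -0.0001]
```

```bash
python3 -m jog '[[-0.0015,-0.004,0.03,0,-1],[-0.0015,-0.004,0.055,0,-1],[-0.0015,-0.004,0.075,0,-1],[-0.0015,-0.004,0.09,0,-1],[-0.0015,-0.004,0.105,0,-1],[-0.0015,-0.004,0.115,0,-1],[-0.0015,-0.004,0.122,0,-1],[-0.0015,-0.004,0.128,0,-1],[-0.0015,-0.004,0.128,0,-1],[-0.0015,-0.004,0.128,0,-1]]' 30
python3 -c "
from h import *
go(.5217,.0201,.0175,-8.1)"
```

```text
time: 14.1
tcp_pos: [0.5202, 0.0203, 0.0249]
tool_rot: [0.0, 0.755, 0.656, 0.0]
contact_force: [-0.8, 0.3, 0.2]
grip_width: 0.0577
finger_force: 32.9
t 14.1 tcp [0.5202 0.0203 0.0249] ya -8.08 w 0.0577 F [-0.8  0.3  0.2] ff 32.9 q7 -0.55
SHARES [0.0001 0.0025 0.0123] turn 0.0002 rows 0.2 tilt [0.0002 0.    ]
```

```bash
python3 -m jog '[[0,0.002,0.003,0,-1],[0,0.002,0.006,0,-1],[0,0.002,0.009,0,-1],[0,0.002,0.012,0,-1],[0,0.002,0.013,0,-1],[0,0.002,0.013,0,-1]]' 30
python3 -m jog '[[0,0,0,0,-0.6],[0,0,0,0,-0.2],[0,0,0,0,0.2],[0,0,0,0,0.6],[0,0,0,0,1],[0,0,0,0,1],[0,0,0,0,1]]' 30
python3 -m jog '[[0,0,-0.05,0,1],[0,0,-0.12,0,1],[0,0,-0.2,0,1],[0,0,-0.28,0,1],[0,0,-0.34,0,1],[0,0,-0.38,0,1],[0,0,-0.38,0,1],[0,0,-0.38,0,1]]' 30
python3 -c "
from h import *
d,W=wrist(); np.save('w6.npy',W); block(W,(.522,.0216),.055)
go(.5,.2,.25,-8.1)"
```

```text
time: 14.6
tcp_pos: [0.521, 0.02, 0.0167]
tool_rot: [-0.0, 0.755, 0.656, -0.0]
contact_force: [0.4, 0.7, -1.3]
grip_width: 0.0577
finger_force: 32.9
time: 15.18
tcp_pos: [0.5213, 0.02, 0.0171]
tool_rot: [0.0, 0.755, 0.655, 0.0]
contact_force: [-0.3, 0.2, -0.2]
grip_width: 0.0853
finger_force: 0.0
time: 15.85
tcp_pos: [0.5223, 0.02, 0.2469]
tool_rot: [0.002, 0.755, 0.655, 0.001]
contact_force: [-0.1, 0.2, -0.6]
grip_width: 0.0856
finger_force: 0.0
3318 0.0958 c [519.5  21.2] size [80.6 57.8] ang 82.5 mean [0.5198 0.023 ]
t 15.9 tcp [0.521  0.0198 0.245 ] ya -8.1 w 0.0852 F [-0.8 -0.7 -0.3] ff 0.0 q7 -0.37
SHARES [ 0.2924 -0.077  -0.0085] turn -0.0 rows 4.4 tilt [ 0.0006 -0.0006]
```

Both blocks stand in their gaps (tops at z=0.0958, expected 0.095). Next is the scope.

```bash
python3 -m jog '[[0.06,-0.01,-0.04,0,1],[0.12,-0.02,-0.04,0,1],[0.18,-0.03,-0.04,0,1],[0.24,-0.04,-0.04,0,1],[0.3,-0.05,-0.04,0,1],[0.3,-0.05,-0.04,0,1],[0.3,-0.05,-0.04,0,1],[0.3,-0.05,-0.04,0,1],[0.3,-0.05,-0.04,0,1]]' 60
cat > sc.py <<'E'
from h import *
def circ(m,W,n):
    P=W[m]; c=cv2.minEnclosingCircle((P[:,:2]*1000).astype(np.float32)); print(n,m.sum(),np.round(c[0],1),'r',round(c[1],1),'z',np.median(P[:,2]).round(4),'mean',(P[:,:2].mean(0)*1000).round(1))
d,W=wrist(); np.save('w7.npy',W); cv2.imwrite('pics/w7.png',d['img'][...,::-1])
x=np.hypot(W[...,0]-.535,W[...,1]-.319)
circ((x<.04)&(W[...,2]>.192)&(W[...,2]<.21),W,'scope top w')
# handle side points -> axis
for lo,hi in ((.13,.145),(.145,.16),(.16,.175),(.175,.19)):
    m=(x<.03)&(W[...,2]>lo)&(W[...,2]<hi); P=W[m]
    if len(P)>20:
        A=np.c_[2*P[:,:2],np.ones(len(P))]; b=(P[:,:2]**2).sum(1); q=np.linalg.lstsq(A,b,rcond=None)[0]; print(lo,len(P),q[:2].round(4),np.sqrt(q[2]+q[:2]@q[:2]).round(4))
d=get_image('top');W=cloud(d)
circ((np.hypot(W[...,0]-.535,W[...,1]-.319)<.03)&(W[...,2]>.193),W,'scope top t')
circ((np.hypot(W[...,0]-.512,W[...,1]+.054)<.03)&(W[...,2]>.106),W,'flask t')
go(.535,.319,.25,-8.1)
E
python3 sc.py
```

```text
time: 16.65
tcp_pos: [0.5168, 0.2005, 0.2676]
tool_rot: [-0.0, 0.756, 0.655, -0.001]
contact_force: [0.5, 0.1, -0.0]
grip_width: 0.0856
finger_force: 0.0
scope top w 1028 [535.4 319.6] r 13.8 z 0.1998 mean [535.3 318.6]
0.13 38 [0.5355 0.3199] 0.0137
0.145 73 [0.5355 0.32  ] 0.0141
0.16 55 [0.5356 0.3206] 0.0143
0.175 129 [0.5356 0.32  ] 0.014
scope top t 0 [0. 0.] r 0.0 z nan mean [nan nan]
flask t 93 [512.4 -53.9] r 17.3 z 0.1154 mean [512.6 -53.9]
t 16.75 tcp [0.5171 0.2006 0.2684] ya -8.24 w 0.0856 F [-1.1 -0.7  0.5] ff 0.0 q7 -0.74
SHARES [0.1995 0.0013 0.0304] turn -0.0016 rows 2.9 tilt [-0.0008 -0.0009]
  return _methods._mean(a, axis=axis, dtype=dtype,
  ret = ret.dtype.type(ret / rcount)
sc.py:3: RuntimeWarning: Mean of empty slice.
  P=W[m]; c=cv2.minEnclosingCircle((P[:,:2]*1000).astype(np.float32)); print(n,m.sum(),np.round(c[0],1),'r',round(c[1],1),'z',np.median(P[:,2]).round(4),'mean',(P[:,:2].mean(0)*1000).round(1))
  ret = um.true_divide(
```

View pics/w7.png

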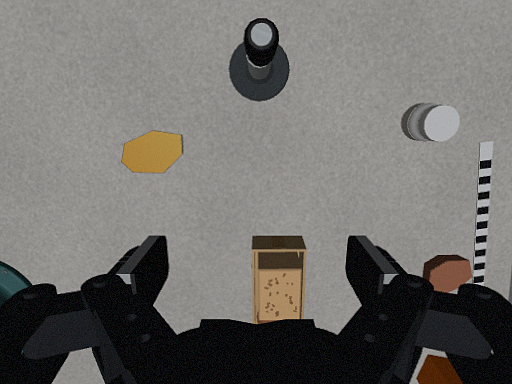

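The scope handle axis fits at (0.5355, 0.320) with r=14 mm at four heights. In the picture its top is at (261,35), clear of the jar (435,120) and the fragment (152,150).

```bash
python3 -m jog '[[0.06,0,0,0,1],[0.12,0.001,0,0,1],[0.17,0.001,0,0,1],[0.2,0.001,0,0,1],[0.201,0.001,0,0,1],[0.201,0.001,0,0,1],[0.201,0.001,0,0,1],[0.201,0.001,0,0,1]]' 60
python3 -c "
from h import *
go(.5355,.32,.103,-8.1)"
```

```text
time: 17.42
tcp_pos: [0.5351, 0.3196, 0.2689]
tool_rot: [0.001, 0.756, 0.654, -0.0]
contact_force: [-0.8, 0.3, -1.0]
grip_width: 0.0854
finger_force: 0.0
t 17.42 tcp [0.5351 0.3196 0.2689] ya -8.24 w 0.0854 F [-0.8  0.3 -1. ] ff 0.0 q7 -0.95
SHARES [0.001  0.0005 0.2765] turn -0.0016 rows 4.0 tilt [ 0.0003 -0.0013]
```

```bash
python3 -m jog '[[0.001,0.0005,0.06,0,1],[0.001,0.0005,0.12,0,1],[0.001,0.0005,0.18,0,1],[0.001,0.0005,0.23,0,1],[0.001,0.0005,0.265,0,1],[0.001,0.0005,0.2765,0,1],[0.001,0.0005,0.2765,0,1],[0.001,0.0005,0.2765,0,1],[0.001,0.0005,0.2765,0,1],[0.001,0.0005,0.2765,0,1]]' 60
python3 -c "
from h import *
go(.5355,.32,.103,-8.1)"
```

```text
time: 18.25
tcp_pos: [0.5359, 0.3229, 0.1051]
tool_rot: [0.0, 0.755, 0.655, 0.002]
contact_force: [0.1, -0.5, -1.1]
grip_width: 0.0856
finger_force: 0.0
t 18.25 tcp [0.5359 0.3229 0.1051] ya -8.11 w 0.0856 F [ 0.1 -0.5 -1.1] ff 0.0 q7 -1.04
SHARES [-0.0048 -0.0001  0.0035] turn -0.0001 rows 0.1 tilt [0.003  0.0015]
```

```bash
python3 -m jog '[[-0.004,0,0.002,0,1],[-0.004,0,0.002,0,1],[-0.004,0,0.002,0,1],[-0.004,0,0.002,0,1]]' 60
python3 -m jog '[[0,0,0,0,-0.3],[0,0,0,0,-0.6],[0,0,0,0,-1],[0,0,0,0,-1],[0,0,0,0,-1],[0,0,0,0,-1],[0,0,0,0,-1],[0,0,0,0,-1],[0,0,0,0,-1]]' 60
python3 -c "
from h import *
go(.5355,.32,.27,-8.1)"
```

```text
time: 18.58
tcp_pos: [0.5346, 0.3199, 0.1021]
tool_rot: [0.0, 0.755, 0.655, 0.0]
contact_force: [0.3, -0.2, -0.3]
grip_width: 0.0857
finger_force: 0.0
time: 19.33
tcp_pos: [0.5346, 0.3201, 0.1021]
tool_rot: [0.0, 0.755, 0.655, 0.0]
contact_force: [0.4, -0.2, 1.4]
grip_width: 0.0269
finger_force: 59.0
t 19.33 tcp [0.5346 0.3201 0.1021] ya -8.09 w 0.0269 F [ 0.4 -0.2  1.4] ff 59.0 q7 -1.04
SHARES [ 1.000e-04  1.500e-03 -2.799e-01] turn 0.0001 rows 4.0 tilt [0.0004 0.0002]
```

```bash
python3 -m jog '[[0,0,-0.01,0,-1],[0,0,-0.03,0,-1],[0,0,-0.06,0,-1],[0,0,-0.1,0,-1],[0,0,-0.14,0,-1],[0,0,-0.18,0,-1],[0,0,-0.22,0,-1],[0,0,-0.25,0,-1],[0,0,-0.27,0,-1],[0,0,-0.28,0,-1],[0,0,-0.28,0,-1],[0,0,-0.28,0,-1]]' 60
python3 - <<'E'
from h import *
s=telemetry.read_state();T=toolT(s); d,W=wrist(); L=(W-T[:3,3])@T[:3,:3]*1000; np.save('w8.npy',W); cv2.imwrite('pics/w8.png',d['img'][...,::-1])
m=(np.hypot(L[...,0],L[...,1])<30)
for lo in range(-110,100,10):
    q=m&(L[...,2]>lo)&(L[...,2]<lo+10); 
    if q.sum()>5: P=L[q]; print(lo,len(P),P.mean(0).round(1),P[:,0].max().round(1),P[:,1].min().round(1),P[:,1].max().round(1))
go(.5117,-.0541,.272,-8.1)
E
```

```text
time: 20.33
tcp_pos: [0.5341, 0.3196, 0.2692]
tool_rot: [-0.0, 0.755, 0.655, -0.001]
contact_force: [-0.8, -0.8, -1.2]
grip_width: 0.0266
finger_force: 59.0
-110 1582 [  15.1   -1.  -106.4] 16.8 -25.4 23.2
-100 4158 [  7.2  -0.8 -95.6] 14.9 -27.0 30.0
-90 2320 [ 10.4   0.2 -85. ] 14.6 -29.5 29.4
-80 1437 [  9.5  -1.  -75.5] 14.6 -28.1 29.2
-70 1109 [  9.8  -1.6 -64.9] 14.1 -28.3 25.7
-60 1072 [  9.6  -1.2 -55.1] 14.5 -28.4 25.7
-50 628 [  9.6  -1.3 -45.1] 14.0 -28.5 25.4
-40 272 [ 11.   -1.3 -35.8] 13.9 -14.8 12.0
-30 70 [ 11.2  -1.4 -27.7] 13.2 -13.7 11.3
0 35 [ 3.2 -1.3  6.1] 3.9 -4.5 2.2
10 51 [ 2.8 -1.3 14.8] 3.9 -5.3 2.3
20 42 [ 2.8 -1.2 24.9] 4.0 -4.8 2.5
30 41 [ 2.9 -1.2 35.1] 4.0 -4.9 2.6
40 31 [ 2.8 -1.4 45.5] 3.9 -5.1 2.0
50 29 [ 2.8 -1.5 55.3] 3.7 -5.2 2.2
60 23 [ 2.8 -1.1 65.1] 3.8 -4.6 2.3
70 25 [ 2.9 -1.1 75.1] 3.6 -4.7 2.4
80 9 [ 2.7 -1.1 82.7] 3.8 -4.8 2.5
t 20.38 tcp [0.5339 0.3194 0.2685] ya -8.09 w 0.0265 F [ 0.1  0.4 -1.8] ff 59.0 q7 -0.95
SHARES [-0.6215  0.051  -0.0049] turn 0.0001 rows 9.0 tilt [-0.0019 -0.0012]
```

View pics/w8.png

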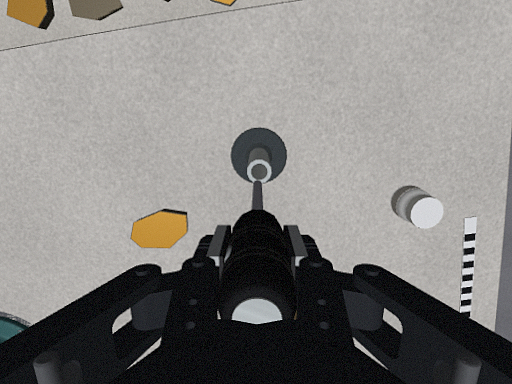

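The view shows the scope held upright: handle at (258,260), stem running to the tip above the tube rim at (259,170). The stem reads parallel to tool z with no tilt. Next I carry it over the flask.

```bash
python3 -m jog '[[-0.02,0.002,0,0,-1],[-0.06,0.005,0,0,-1],[-0.11,0.01,0,0,-1],[-0.165,0.014,0,0,-1],[-0.225,0.018,0,0,-1],[-0.285,0.022,0,0,-1],[-0.345,0.028,0,0,-1],[-0.405,0.034,0,0,-1],[-0.46,0.04,0,0,-1],[-0.51,0.044,0,0,-1],[-0.55,0.047,0,0,-1],[-0.58,0.05,0,0,-1]]' 60
python3 -m jog '[[-0.02,0.001,0,0,-1],[-0.032,0.002,0,0,-1],[-0.039,0.002,0,0,-1],[-0.0415,0.002,0,0,-1],[-0.0415,0.002,0,0,-1],[-0.0415,0.002,0,0,-1],[-0.0415,0.002,0,0,-1],[-0.0415,0.002,0,0,-1]]' 60
cat > m.py <<'E'
from h import *
import sys
s=telemetry.read_state();T=toolT(s); d,W=wrist(); L=(W-T[:3,3])@T[:3,:3]*1000; np.save('w9.npy',W); cv2.imwrite('pics/w9.png',d['img'][...,::-1])
def fit(P):
    from scipy.optimize import least_squares
    return least_squares(lambda q:np.hypot(P[:,0]-q[0],P[:,1]-q[1])-q[2],[P[:,0].mean(),P[:,1].mean()-0,15],loss='soft_l1').x.round(2)
for lo in (5,30,55,75):
    q=(np.hypot(L[...,0],L[...,1])<15)&(L[...,2]>lo)&(L[...,2]<lo+20); P=L[q]
    if len(P): print('stem',lo,len(P),P[:,0].max().round(1),P[:,1].mean().round(2))
m=(np.hypot(L[...,0],L[...,1])<30)
zt=W[...,2]
q=m&(zt>.109)&(zt<.124); P=L[q]; print('lip',len(P),P.mean(0).round(1),P.min(0).round(1),P.max(0).round(1))
if len(P)>20:
    c=cv2.minEnclosingCircle(P[:,:2].astype(np.float32)); print(c, fit(P[np.hypot(P[:,0]-c[0][0],P[:,1]-c[0][1])>15.5]))
q=m&(zt>.078)&(zt<.102); P=L[q]; print('neck',len(P)); 
if len(P)>20: print(fit(P))
go(.5124,-.0542,.25,-8.1)
d=get_image('top'); cv2.imwrite('pics/t9.png',d['img'][...,::-1])
E
python3 m.py
```

```text
time: 21.38
tcp_pos: [0.5137, -0.0327, 0.2688]
tool_rot: [-0.0, 0.756, 0.654, -0.001]
contact_force: [0.3, 0.2, -2.5]
grip_width: 0.0264
finger_force: 59.0
time: 22.05
tcp_pos: [0.5129, -0.0528, 0.2698]
tool_rot: [-0.0, 0.755, 0.656, 0.0]
contact_force: [0.2, -0.7, -1.8]
grip_width: 0.0267
finger_force: 59.0
stem 5 97 3.9 -1.24
stem 30 68 4.0 -1.46
stem 55 54 3.9 -1.35
stem 75 20 3.7 -0.91
lip 419 [ -0.9  -1.2 153.5] [-17.4 -18.2 150.2] [ 15.8  15.9 160.8]
((-1.5700981616973877, -1.2433586120605469), 17.420154571533203) [-1.53 -1.19 16.48]
neck 139
[ 0.88 -1.29 13.18]
t 22.1 tcp [ 0.5129 -0.053   0.2698] ya -8.02 w 0.0266 F [-0.4  0.5 -1. ] ff 59.0 q7 -0.21
SHARES [-0.0022 -0.0006  0.0331] turn 0.0009 rows 0.5 tilt [-0.      0.0001]
```

View pics/w9.png

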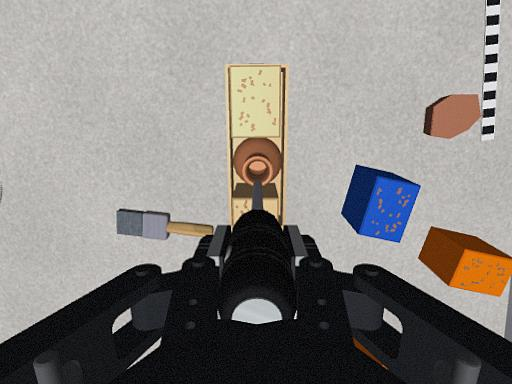

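The view shows both blocks in the tray, with the flask mouth at (258,168) in line below the stem. I need a 1.4 mm shift along tool -x. I'll lower to just above the mouth and recheck.

```bash
python3 -m jog '[[-0.001,0,0.02,0,-1],[-0.0023,0,0.04,0,-1],[-0.0023,0,0.06,0,-1],[-0.0023,0,0.075,0,-1],[-0.0023,0,0.08,0,-1],[-0.0023,0,0.08,0,-1],[-0.0023,0,0.08,0,-1],[-0.0023,0,0.08,0,-1]]' 60
python3 m.py
```

```text
time: 22.82
tcp_pos: [0.5132, -0.0549, 0.2226]
tool_rot: [0.0, 0.755, 0.656, 0.0]
contact_force: [-0.4, 0.1, -1.1]
grip_width: 0.0268
finger_force: 59.1
stem 5 96 3.9 -1.27
stem 30 69 4.0 -1.44
stem 55 53 3.9 -1.35
stem 75 20 3.8 -1.12
lip 537 [  1.4  -2.1 106. ] [-16.1 -18.8 102.8] [ 18.1  15.5 113.5]
((0.5273997187614441, -1.8512296676635742), 17.538681030273438) [ 0.5  -1.86 16.49]
neck 174
[ 3.14 -1.9  13.08]
t 22.87 tcp [ 0.5132 -0.055   0.2226] ya -8.09 w 0.0269 F [ 0.6  0.5 -1.2] ff 59.1 q7 -0.23
SHARES [ 0.0011 -0.0014 -0.0457] turn 0.0001 rows 0.7 tilt [ 0.0013 -0.0002]
```

```bash
python3 -m jog '[[0.0008,-0.0009,0,0,-1],[0.0008,-0.0009,0.01,0,-1],[0.0008,-0.0009,0.02,0,-1],[0.0008,-0.0009,0.03,0,-1],[0.0008,-0.0009,0.04,0,-1],[0.0008,-0.0009,0.045,0,-1],[0.0008,-0.0009,0.048,0,-1],[0.0008,-0.0009,0.05,0,-1],[0.0008,-0.0009,0.05,0,-1],[0.0008,-0.0009,0.05,0,-1]]' 60
python3 m.py
```

```text
time: 23.75
tcp_pos: [0.5124, -0.0544, 0.192]
tool_rot: [0.0, 0.755, 0.655, 0.0]
contact_force: [0.3, 0.4, -1.4]
grip_width: 0.0263
finger_force: 59.1
stem 5 93 4.1 -1.21
stem 30 70 4.0 -1.42
stem 55 196 14.5 2.25
stem 75 306 14.1 -0.05
lip 703 [ 1.1 -0.7 75.4] [-16.1 -17.9  68.3] [17.6 16.5 82.8]
((-0.01720415987074375, -0.5896162390708923), 17.718324661254883) [ 0.06 -0.65 16.53]
neck 228
[ 2.83 -0.87 13.06]
t 23.8 tcp [ 0.5124 -0.0544  0.1921] ya -8.09 w 0.0268 F [ 0.   0.9 -0.2] ff 59.1 q7 -0.25
SHARES [ 0.0004 -0.0001 -0.0965] turn 0.0001 rows 1.4 tilt [ 0.0005 -0.0001]
```

```bash
python3 -m jog '[[0.0001,0.0007,0.01,0,-1],[0.0001,0.0007,0.02,0,-1],[0.0001,0.0007,0.03,0,-1],[0.0001,0.0007,0.04,0,-1],[0.0001,0.0007,0.047,0,-1],[0.0001,0.0007,0.05,0,-1],[0.0001,0.0007,0.05,0,-1],[0.0001,0.0007,0.05,0,-1]]' 60
python3 -c "
from h import *
go(.5128,-.0545,.132,-8.1)"
```

```text
time: 24.52
tcp_pos: [0.5127, -0.0544, 0.1618]
tool_rot: [-0.0, 0.755, 0.655, -0.0]
contact_force: [0.1, 0.0, -1.1]
grip_width: 0.0267
finger_force: 59.1
t 24.52 tcp [ 0.5127 -0.0544  0.1618] ya -8.09 w 0.0267 F [ 0.1  0.  -1.1] ff 59.1 q7 -0.28
SHARES [-0.0002  0.0003  0.0496] turn 0.0002 rows 0.7 tilt [-0.0002  0.0001]
```

```bash
python3 -m jog '[[0,0,0.01,0,-1],[0,0,0.02,0,-1],[0,0,0.03,0,-1],[0,0,0.04,0,-1],[0,0,0.047,0,-1],[0,0,0.05,0,-1],[0,0,0.05,0,-1],[0,0,0.05,0,-1],[0,0,0.05,0,-1],[0,0,0.05,0,-1]]' 60
sed -i 's/<15)/<8)/' m.py; python3 m.py
```

```text
time: 25.35
tcp_pos: [0.5129, -0.0545, 0.1322]
tool_rot: [0.0, 0.755, 0.655, 0.0]
contact_force: [-0.5, -0.2, -1.0]
grip_width: 0.0266
finger_force: 59.1
stem 5 98 4.1 -1.31
stem 30 67 4.3 -1.43
stem 55 1 0.2 -5.28
lip 833 [ 5.4 -1.1 15.5] [ -9.2 -18.3   8.2] [17.8 16.  23.2]
((0.2486102283000946, -1.3204271793365479), 17.61307716369629) [ 0.28 -1.27 16.49]
neck 505
[ 2.93 -1.26 12.84]
t 25.4 tcp [ 0.5129 -0.0545  0.1322] ya -8.09 w 0.0264 F [ 1.4 -0.4 -1.4] ff 59.1 q7 -0.3
SHARES [ 0.0004 -0.0007 -0.1964] turn 0.0001 rows 2.8 tilt [ 0.0006 -0.0002]
```

View pics/w9.png

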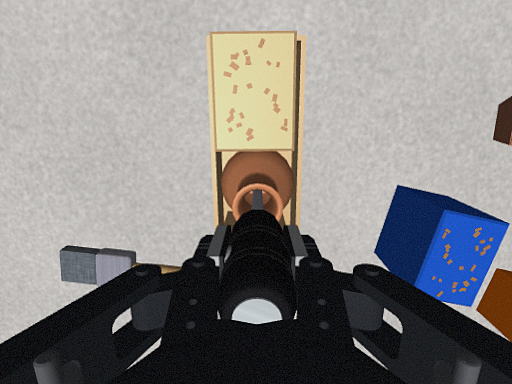

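The stem is centred in the mouth at (258,195) to about 0.3 mm, with its tip at about 40 mm in the flask. I'll hold briefly, then hand in.

```bash
python3 -m jog '[[0,0,0,0,-1],[0,0,0,0,-1],[0,0,0,0,-1],[0,0,0,0,-1],[0,0,0,0,-1],[0,0,0,0,-1],[0,0,0,0,-1],[0,0,0,0,-1]]' 60
python3 -c "
from rig import hand_in
print(hand_in())"
```

```text
time: 26.12
tcp_pos: [0.5126, -0.0545, 0.1318]
tool_rot: [-0.0, 0.755, 0.655, -0.0]
contact_force: [0.2, 0.2, -1.0]
grip_width: 0.0268
finger_force: 59.1
the job is handed in; nothing more can be done
None
```

I handed the job in at 26 s, verdict not shown: both cork blocks stand in their gaps, and the scope is held still, centred to about 0.3 mm with its tip about 40 mm above the flask's underside; my first grasp missed and pressed on the short block with about 70 N, because the fingertips sit about 42 mm behind the reported TCP, but the block settled back in place.

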